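# Third hand for a monitor stand: press the foot against the sprung stop

### The arm

A 7-joint arm with a two-finger parallel gripper is mounted at the origin on the work surface. World frame = base frame: x ahead of the robot, y to its left, z up, the work surface at z = 0. Lengths are in m, angles in rad, forces in N, time in s.
With the tool pointing down it reaches from about 0.4 to 0.85 m from the base axis. Payload 10.4 kg.
Tool frame: the origin (TCP) lies at the very end of the fingers, on their centre line; the grasp point (between the pads) lies 19 mm behind it (grip_point_offset is the distance from the TCP to the grasp point, in m); z points along the fingers, y is the line along which they close (so a half turn about z gives the same grasp; the last joint's range is limited). The gripper opens to 85 mm and grips with 20 to 120 N. Pads are 22 mm wide; open, the fingers measure 114 mm over their backs; the gripper's body (76 mm by 85 mm) begins 54 mm behind the grasp point. The pads swing forward as they close: fully open they stand 13 mm farther back than shut.
Start: joints at [-1.157, 0.332, -0.065, 1.46, 0.022, 1.35, -0.088], TCP at [0.264, 0.566, 0.231] pointing down, gripper open.
Joint ranges: [-2.6, 2.6], [-0.5, 2.12], [-1.47, 1.34], [0.16, 2.42], [-1.27, 4.41], [0.06, 2.06], [-2.6, 2.6]. Speed limits (rad/s): [2.22, 2.22, 2.79, 2.79, 3.14, 3.14, 3.14].

### API

Orientations are given as a unit quaternion [x, y, z, w].
In Python, from bench import * gives the robot as it stands.
- The arm moves only by the tool send_rows, never from a script. Its argument "plan" is a list of rows, each a list of 3 entries, a list of its own where there are three numbers: the turn, a rotation vector about the world's x, y, z normalised to -1 to 1, where 1 is 0.1 rad, then the shift along the world's x, y, z normalised to -1 to 1, where 1 is 2.5 cm, then the closure in counts, from 0 (fully open) to 255 (shut). In form: [[[wx, wy, wz], [dx, dy, dz], grip], ...]. A call has 1 to 5 rows; each row shifts and turns the commanded pose from where the row before left it; what a row does not reach is not made up. A row lasts 1/12 s, in which the tool goes at most 41.7 mm and 7.16 degrees, less where a joint would pass 70% of its speed; a pose out of reach is approached as far as the arm can. A call with a number of a shift or a turn outside -1 to 1 is refused whole. A call with a gripper value outside its range is refused whole. The fingers move at their own pace and stop on an object; "newtons" is the grip in N (left out, the last holds). Time passes only in rows, so rows that do not move let the fingers close. It gives the time, the measured TCP pose, the force, the opening and the grip force at its end, in the units of the state.
- get_obs(): the state, without advancing time (a new reading comes with each control period).
- capture(name): name is "scene" or "side" or "wrist"; returns the picture (384x512x3 uint8, blue, green, red); there is no depth.
- camera_params(name): a dict with "intrinsics" (3x3 intrinsics, pixels), "world_to_cam" (4x4, takes a point from world to camera coordinates). Camera axes: x right, y up, looking along -z (the intrinsics and any distortion apply to the point x, -y, -z); pixel columns grow to the right and rows downward; lengths in m; the calibration is good to about 2 mm. A picture is of the moment at which its call begins: read the wrist's pose just before it. camera_params takes no time and is no camera call; for the wrist camera it gives the pose at the moment of the call.
- job_done(): hands the job in; it is judged then, once.
Trained networks look in the newest picture that a camera, given by its name, has taken for a name from the list of things; names that differ only in an ending like _2 or _b are one class to them, and where a whole thing is asked for, a point or a joint stands for the part that bears it (a point fixed in the world has none). Each returns a list of dicts, best first, with "score" (0 to 1); they miss things now and then, are a little off and sometimes report something else, mostly with a low value. They report only what shows in the picture. A call takes as long as a camera call. They do not tell look-alikes from the thing itself.
- silhouettes(label, camera): "pixels" (384x512 bool, what is visible of it) and "box" ([left, top, right, bottom] in pixels, round what is visible of it).
The state is a dict: "time": time; "q": joint angles; "joint_vel": joint speeds; "joint_torque": joint torques, N m; "eef_pos": TCP position; "ee_rot": TCP orientation; "force": force on the tool from outside, world axes, zero at the start; "wrist_torque": the same for the moment, N m; "finger_gap": finger opening in m; "finger_force": force on a finger pad.
Only numpy, scipy, OpenCV 4.12 (cv2) and the standard library are available. Lean on these libraries where they do the work, as an engineer would, in place of code of your own. Each camera call takes 0.05 s, during which the arm holds its last target. There are 200 camera calls.

### The job

Lay the longer of the two wedge-shaped aluminium monitor feet flat in the channel of the wooden assembly cradle, tall blunt end towards the spring-loaded steel stop plate, and then push it along the channel against the plate until the plate's pointer stands between the two raised marks, never driving the plate to the end of its travel. Keep holding it there with a steady push, because I am about to put the screws in: you finish while still holding the foot against the plate. Leave the short foot, the mouse and the pen where they are.

Things in the scene. Friction and masses are not known exactly. Their poses are not given: they have to be found in the camera images.
- foot_center (a point): Centre of the longer foot: loose aluminium wedge 190 long (x), 40 wide (y), flat underneath, upright parallel sides. 26 high at the blunt end (+x: square flat face, two dark screw holes on top), sloping evenly to 10 at the tail (-x, dark rubber pad), 18 mid-way. Point: mid-length, mid-width, 9 above the underside; z up. Starts flat on the desk. 0.25 to 0.5 kg.
- foot_blunt_end (a point): Centre of the longer foot's blunt end face, 95 from the foot's centre along its x and 12 above its underside; same axes.
- foot: The longer foot itself; origin on its underside, mid-length and mid-width, same axes as its centre point.
- cradle: Wooden assembly cradle fixed to the desk. Origin on the desk; x points along the channel to the stop plate, y left, z up. Base plate from x -140 to 180, y -75 to 75, 12 thick: the foot lies on it, 12 above the desk. Behind the plate a fixed block, x 158 to 176, 46 above the desk.
- channel (a point): On top of the cradle's base (12 above the desk) at the cradle's x = 0, y = 0; axes as the cradle's. Channel 48 wide along x, centred on y = 0, between four guide blocks 16 high above the base, each at |y| 24 to 46: two at x -85 to -50, two at x 70 to 98. Between the pairs (x -50 to 70) both sides are open to the fingers; the -x end is open.
- scale (a point): On the scale rail fixed at the cradle's +y side, midway between the two raised marks (12 apart along x, dark, 46 above the desk) and 42 above the desk. The rail spans the cradle's x 98 to 164, y 47 to 65. Axes as the cradle's; the pointer is level with this point when the plate is pushed back 16.
- stop (a joint): How far the steel stop plate is pushed back along the cradle's +x: 0 at rest, 0.034 m at the end of its travel. A spring pushes it back with 2 N at rest plus 0.3 N for every mm. Its pointer is at the first raised mark at 0.010 m (5 N) and at the second at 0.022 m (8.6 N).
- stop_face (a point): Centre of the pressing face (towards -x) of the sliding steel stop plate: plate 12 thick, 58 wide, top 45 above the desk, a pointer bar on it reaching over the scale rail. This point is 29 above the desk, at rest at x = 100, y = 0 of the cradle; it moves with the plate; axes as the cradle's.
- short_foot_center (a point): Bystander: centre of the short foot, the same wedge shape but only 110 long, 40 wide, 20 high; half-way up. Leave it alone.
- mouse: Bystander: white computer mouse, 108 x 58 x 31 high; origin at the centre of its underside.
- pen: Bystander: steel pen lying on the desk, 140 long along its x, 10 thick; origin mid-length on the desk.
Mind the look-alikes: they are no part of the job. Leave any green or red look-alike of the foot alone.

How it is judged:
On the way:
1. the longer foot lies flat in the cradle's channel, blunt end towards the stop plate, the plate not yet pushed back (under 5 mm) (y of foot_center in the frame of cradle between -0.007 and 0.007 m and z of foot_center in the frame of cradle between 0.016 and 0.025 m and angle between foot_center's own z axis and vertical below 0.06 rad and angle between the x axis of foot_center and the x axis of cradle, either way round below 0.07 rad and x of foot_blunt_end in the frame of cradle above 0.02 m and value of joint stop below 0.005 m), for 0.1 s.
At the end, for the whole second after the job is handed in: Through the last second the fingers still hold or push the longer foot; it lies flat in the channel (7 mm, 4 degrees), blunt end first, pressing the stop plate with a steady 4 to 10 N, the plate still, pushed back 9 to 23 mm (pointer between the marks, 1 mm leeway) (y of foot_center in the frame of cradle between -0.007 and 0.007 m and z of foot_center in the frame of cradle between 0.016 and 0.025 m and angle between foot_center's own z axis and vertical below 0.06 rad and angle between the x axis of foot_center and the x axis of cradle, either way round below 0.07 rad and x of foot_blunt_end in the frame of cradle above 0.02 m and value of joint stop between 0.009 and 0.023 m and contact force between foot and stop between 4 and 10 N and contact force between the fingers and foot above 1.5 N and velocity of joint stop between -0.005 and 0.005 m/s and linear speed of foot below 0.01 m/s); the arm keeps its last pose, push and grip.
It fails at once if the stop plate is driven to the end of its travel (over 32 mm) (value of joint stop above 0.032 m).
It fails at once if the short foot is moved by more than 20 mm (distance of short_foot_center from where it was at the start of the episode above 0.02 m).
It fails at once if the mouse is moved by more than 20 mm (distance of mouse from where it was at the start of the episode above 0.02 m).
It fails at once if the pen is moved by more than 20 mm (distance of pen from where it was at the start of the episode above 0.02 m).
It also fails if it takes over 43 s, if anything falls off the work surface, if the arm or the gripper's body presses on something with over 40 N, if the wrist force passes 120 N, or if a joint passes its speed limit or range.

## Working session

There is one attempt and no reset: what is moved stays moved. The work goes in short steps, Python scripts to look and compute and a tool call to move; the robot and the scene stay as the last step left them, time stands still between calls to the robot, and variables do not carry over. Pictures are saved under pics/ and viewed, at most 10 in all, crops included, and the job is handed in when it is done.

Besides the shell and the picture viewer there is one more tool, called after "Request:" in YAML: its name, and indented under it one key for each argument. send_rows: Moves the arm, as the interface text tells. Scaled input: -1 to 1 covers 2.5 cm each way for a shift and 0.1 rad each way for a turn. Its arguments: {"type":"object","properties":{"plan":{"type":"array"},"newtons":{"type":"number"}},"required":["plan"]}

```bash
mkdir -p pics; python3 - <<'E'
from bench import *
import cv2,numpy as np
o=get_obs();print(o)
a=capture("scene");b=capture("side")
cv2.imwrite("pics/a.png",a);cv2.imwrite("pics/b.png",b)
for c in("scene","side"):
  print(c,camera_params(c))
  for l in("foot","cradle","short_foot_center","mouse","pen","stop"):
    for r in silhouettes(l,c)[:4]:
      print(l,round(r["score"],2),r["box"],r["pixels"].sum())
E
```

```text
{'time': 0.0, 'q': array([-1.15655662,  0.33287407, -0.06468944,  1.46095941,  0.02160864,
        1.34987855, -0.08851819]), 'joint_vel': array([ 0.00076805,  0.00021817,  0.00011589,  0.00100291,  0.00026442,
       -0.00054114, -0.00052519]), 'joint_torque': array([-1.38629268e-03, -6.25450659e+01,  4.83483437e-02, -3.91611779e+01,
        1.61100720e-02,  9.87105654e-03,  6.70662326e-08]), 'eef_pos': array([0.26427773, 0.56596107, 0.23050589]), 'ee_rot': array([ 2.16689630e-01,  9.76240287e-01, -7.02307632e-04, -1.16033875e-04]), 'force': array([ 0.41964441,  0.28982107, -0.06260586]), 'wrist_torque': array([-0.02852681,  0.0229967 ,  0.01684517]), 'finger_force': 0.0, 'finger_gap': 0.08531108827859338}
scene {'intrinsics': array([[366.02530179,   0.        , 253.57841314],
       [  0.        , 366.02530179, 186.65244732],
       [  0.        ,   0.        ,   1.        ]]), 'world_to_cam': array([[ 0.81438455,  0.58026094, -0.00866252, -0.52700034],
       [-0.39773638,  0.56896042,  0.71978456,  0.13395213],
       [ 0.4225915 , -0.58273602,  0.69414347, -1.04285157],
       [
[... 645 characters left out ...]
  ,   0.        ,   1.        ]]), 'world_to_cam': array([[ 0.86041648, -0.5091958 , -0.02007793, -0.43617285],
       [ 0.26934649,  0.42097652,  0.8661589 , -0.24470926],
       [-0.43259213, -0.75066531,  0.49936524, -0.63149638],
       [ 0.        ,  0.        ,  0.        ,  1.        ]])}
foot 0.77 [203.2, 172.5, 250.3, 215.7] 774
foot 0.72 [126.4, 197.0, 179.3, 252.9] 1176
foot 0.63 [155.7, 161.8, 214.1, 179.5] 662
foot 0.6 [262.7, 164.2, 328.3, 190.0] 695
cradle 0.67 [249.4, 258.3, 454.7, 376.1] 13746
short_foot_center 0.82 [343.1, 207.6, 381.5, 233.4] 576
mouse 0.39 [204.1, 174.2, 247.6, 215.8] 736
pen 0.49 [261.2, 223.6, 308.3, 243.9] 168
stop 0.97 [374.8, 261.1, 409.6, 307.3] 578
```

```bash
ls .
```

```text
pics
```

View pics/a.png

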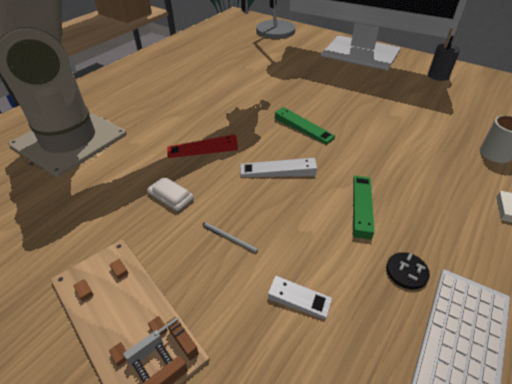

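View pics/b.png

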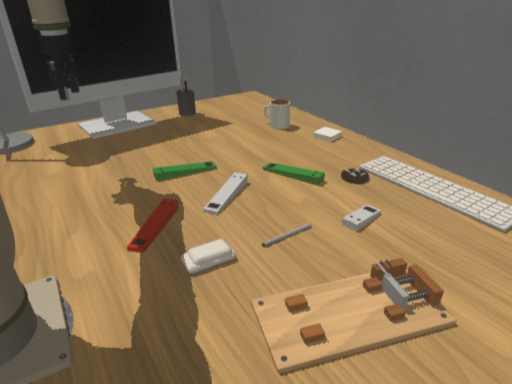

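The longer silver foot is at scene (240–317, 158–178), with its dark pad at the left (248,168) and the blunt end probably at the right (312,167). The cradle is at lower left in scene, with its stop plate near (150,345). The red and green feet are look-alikes. Next I fit the poses to the masks.

```bash
cat > h.py <<'E'
from bench import *
import cv2,numpy as np
from scipy.optimize import minimize
def proj(P,cp):
    W=cp["world_to_cam"];p=np.asarray(P)@W[:3,:3].T+W[:3,3]
    p=p*[1,-1,-1]; u=p@cp["intrinsics"].T
    return u[:,:2]/u[:,2:]
def ray(uv,cp,z):
    W=cp["world_to_cam"];R=W[:3,:3];c=-R.T@W[:3,3]
    d=np.linalg.inv(cp["intrinsics"])@[uv[0],uv[1],1];d=R.T@(d*[1,-1,-1])
    return c+d*(z-c[2])/d[2]
def box(x0,x1,y0,y1,z0,z1): return [[x,y,z] for x in(x0,x1) for y in(y0,y1) for z in(z0,z1)]
FOOT=[np.array([[-.095,y,0] for y in(-.02,.02)]+[[-.095,y,.01] for y in(-.02,.02)]+[[.095,y,z] for y in(-.02,.02) for z in(0,.026)])]
CR=[np.array(box(-.14,.18,-.075,.075,0,.012)),np.array(box(.158,.176,-.03,.03,.012,.046)),np.array(box(.098,.164,.047,.065,.012,.042))]
for x0,x1 in((-.085,-.05),(.07,.098)):
    for s in(-1,1): CR.append(np.array(box(x0,x1,*sorted((s*.024,s*.046)),.012,.028)))
def place(M,v,z=0):
    c,s=np.cos(v[2]),np.sin(v[2]);R=np.array([[c,-s,0],[s,c,0],[0,0,1]])
    return M@R.T+[v[0],v[1],z]
def render(ms,v,cp,z=0,S=4):
    im=np.zeros((384*S,512*S),np.uint8)
    for M in ms: cv2.fillConvexPoly(im,cv2.convexHull(np.round((proj(place(M,v,z),cp)+.5)*S).astype(np.int32)),255)
    return cv2.resize(im,(512,384),interpolation=cv2.INTER_AREA)/255.
def fit(ms,v0,views,z=0):
    def c(v):
        t=0
        for m,cp in views:
            r=render(ms,v,cp,z);t+=1-np.minimum(r,m).sum()/np.maximum(r,m).sum()
        return t/len(views)
    best=None
    v=np.array(v0,float)
    for st in(.03,.01,.003):
        sim=np.vstack([v]+[v+d for d in np.diag([st,st,st*5])])
        r=minimize(c,v,method="Nelder-Mead",options=dict(initial_simplex=sim,xatol=1e-4,fatol=1e-4,maxiter=80));v=r.x
    return v,r.fun
E
python3 - <<'E'
from h import *
cs=camera_params("scene");cd=camera_params("side")
capture("scene");capture("side")
def pick(l,c,box):
    rs=silhouettes(l,c);b=[r for r in rs if np.abs(np.array(r["box"])-box).max()<12]
    print(l,c,len(b)); return b[0]["pixels"].astype(float)
f=[(pick("foot","scene",[240,159,318,178]),cs),(pick("foot","side",[203,172,250,216]),cd)]
k=[(pick("cradle","scene",[53,240,211,384]),cs),(pick("cradle","side",[249,258,455,376]),cd)]
a=ray((246,168),cs,.01);b=ray((314,166),cs,.015);d=b-a
v0=[*((a+b)/2)[:2],np.arctan2(d[1],d[0])];print(v0)
for vv in(f,f[:1],f[1:]): print("foot",fit(FOOT,v0,vv))
a=ray((88,258),cs,.012);b=ray((185,370),cs,.012);d=b-a
v0=[*((a+b)/2)[:2],np.arctan2(d[1],d[0])];print(v0)
for vv in(k,k[:1],k[1:]): print("cradle",fit(CR,v0,vv))
for l,p in(("short",(300,298)),("mouse",(170,194)),("pen",(229,237)),("red",(203,147)),("green",(304,125)),("green2",(363,206))): print(l,ray(p,cs,.012).round(3))
E
```

```text
foot scene 1
foot side 1
cradle scene 1
cradle side 1
[np.float64(0.5646751177678411), np.float64(0.23127584567579662), np.float64(0.6205460939224672)]
foot (array([0.55869201, 0.22763683, 0.63984445]), np.float64(0.052741201955944284))
foot (array([0.55866322, 0.22883031, 0.63221417]), np.float64(0.04623921476505799))
foot (array([0.55786853, 0.22615813, 0.6337183 ]), np.float64(0.04842006275608601))
[np.float64(0.5517138021489523), np.float64(-0.24630533804285676), np.float64(-0.14353998069414414)]
cradle (array([ 0.52970021, -0.25792965, -0.25542172]), np.float64(0.018770112319829446))
cradle (array([ 0.53092726, -0.25823896, -0.26052584]), np.float64(0.01529266075569613))
cradle (array([ 0.52949389, -0.25820117, -0.24969325]), np.float64(0.02217422013410353))
short [ 0.791 -0.055  0.012]
mouse [0.404 0.001 0.012]
pen [ 0.597 -0.019  0.012]
red [0.349 0.182 0.012]
green [0.522 0.429 0.012]
green2 [0.792 0.226 0.012]
```

Request:
send_rows:
  plan:
    - [[0,0,0.6],[0.7,-0.75,0],0]
    - [[0,0,0.6],[0.7,-0.75,0],0]
    - [[0,0,0.6],[0.7,-0.75,0],0]
    - [[0,0,0.6],[0.7,-0.75,0],0]
    - [[0,0,0.6],[0.7,-0.75,0],0]
  newtons: 60

```text
time: 1.42
eef_pos: [0.3526, 0.4716, 0.2314]
ee_rot: [0.067, 0.998, 0.0, 0.0]
force: [0.2, 0.4, -0.4]
finger_gap: 0.0852
finger_force: 0.0
```

Request:
send_rows:
  plan:
    - [[0,0,0.6],[0.7,-0.75,0],0]
    - [[0,0,0.6],[0.7,-0.75,0],0]
    - [[0,0,0.6],[0.7,-0.75,0],0]
    - [[0,0,0.6],[0.7,-0.75,0],0]
    - [[0,0,0.6],[0.7,-0.75,0],0]

```text
time: 1.83
eef_pos: [0.4402, 0.3778, 0.2315]
ee_rot: [-0.083, 0.997, 0.0, 0.0]
force: [0.6, 0.5, -0.1]
finger_gap: 0.0856
finger_force: 0.0
```

Request:
send_rows:
  plan:
    - [[0,0,0.6],[0.7,-0.75,0],0]
    - [[0,0,0.6],[0.7,-0.75,0],0]
    - [[0,0,0.6],[0.7,-0.75,0],0]
    - [[0,0,0.6],[0.7,-0.75,0],0]
    - [[0,0,0.6],[0.7,-0.75,0],0]

```text
time: 2.25
eef_pos: [0.5276, 0.2841, 0.2315]
ee_rot: [-0.231, 0.973, 0.0, 0.0]
force: [0.1, 1.2, -0.3]
finger_gap: 0.0853
finger_force: 0.0
```

Request:
send_rows:
  plan:
    - [[0,0,0.6],[0.7,-0.75,0],0]
    - [[0,0,0.6],[0.7,-0.75,0],0]
    - [[0,0,0.5],[0.3,-0.3,0],0]
    - [[0,0,0],[0,0,0],0]

```text
time: 2.58
eef_pos: [0.5714, 0.2367, 0.2312]
ee_rot: [-0.31, 0.951, -0.001, 0.0]
force: [0.5, -0.1, -0.8]
finger_gap: 0.0856
finger_force: 0.0
```

```bash
python3 - <<'E'
from h import *
cw=camera_params("wrist");im=capture("wrist")
v0=[.5585,.2275,.636]
rs=silhouettes("foot","wrist")
for r in rs[:3]: print(r["score"],r["box"])
p=proj(place(FOOT[0],v0),cw).mean(0)
r=max(rs,key=lambda r:(r["pixels"]*render(FOOT,v0,cw)).sum())
v,e=fit(FOOT,v0,[(r["pixels"].astype(float),cw)]);print(v,e,"blunt px",proj(place(np.array([[.095,0,.02]]),v),cw))
o=get_obs();g=place(np.array([[.015,0,0]]),v)[0];print("grasp",g,"delta/2.5cm",(g-o["eef_pos"])/.025,o["q"].round(2))
cv2.imwrite("pics/w1.png",im)
E
```

```text
0.83 [74.0, 264.5, 230.4, 315.7]
0.74 [330.4, 0.0, 386.4, 49.2]
0.58 [339.2, 152.1, 489.3, 267.0]
[0.5585 0.2275 0.636 ] 1.0 blunt px [[255.28025228 228.35067284]]
grasp [0.57056717 0.23640973 0.        ] delta/2.5cm [ 0.05768447 -0.16095098 -9.24819415] [-0.53  0.31  0.07  1.49 -0.02  1.34  1.74]
```

View pics/w1.png

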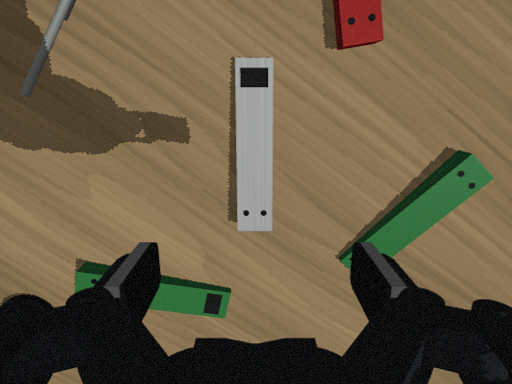

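Wrist view: the silver foot's pad is at the top (254,77), the screw holes at the bottom (246/264,213) and the blunt edge at row 231. That matches the projected (255,228), so I descend.

Request:
send_rows:
  plan:
    - [[0,0,0],[0,0,-1],0]
    - [[0,0,0],[0,0,-1],0]
    - [[0,0,0],[0,0,-1],0]
    - [[0,0,0],[0,0,-1],0]
    - [[0,0,0],[0,0,-1],0]

```text
time: 3.1
eef_pos: [0.5682, 0.242, 0.1054]
ee_rot: [-0.312, 0.95, 0.001, 0.0]
force: [-0.9, 0.5, -0.6]
finger_gap: 0.0857
finger_force: 0.0
```

Request:
send_rows:
  plan:
    - [[0,0,0],[0,0,-1],0]
    - [[0,0,0],[0,0,-1],0]
    - [[0,0,0],[0,0,-0.8],0]
    - [[0,0,0],[0,0,0],0]

```text
time: 3.43
eef_pos: [0.5657, 0.2408, 0.0321]
ee_rot: [-0.312, 0.95, -0.0, -0.003]
force: [-0.5, -0.4, -0.4]
finger_gap: 0.0856
finger_force: 0.0
```

Request:
send_rows:
  plan:
    - [[0,0,0],[0,0,0],0]

```text
time: 3.52
eef_pos: [0.5681, 0.2413, 0.036]
ee_rot: [-0.312, 0.95, 0.0, -0.001]
force: [-0.2, -0.3, 0.6]
finger_gap: 0.0852
finger_force: 0.0
```

```bash
python3 - <<'E'
from h import *
for i in range(3):
    o=get_obs();print(o["time"],o["eef_pos"].round(4),o["ee_rot"].round(4),o["q"].round(4))
    if i<2: im=capture("wrist")
cw=camera_params("wrist");print(proj(place(np.array([[.015,.02,.02],[.015,-.02,.02],[.095,.02,.026],[.095,-.02,.026]]),[.5585,.2275,.636]),cw).round(1))
cv2.imwrite("pics/w2.png",im)
E
```

```text
3.5167 [0.5681 0.2413 0.036 ] [-3.117e-01  9.502e-01  2.000e-04 -1.000e-03] [-0.5177  0.4887  0.0537  1.6807 -0.0313  0.9749  1.7522]
3.5667 [0.5692 0.2414 0.0374] [-3.116e-01  9.502e-01  3.000e-04  3.000e-04] [-0.5174  0.4874  0.0541  1.6793 -0.0313  0.9751  1.7525]
3.6167 [0.5699 0.2413 0.0381] [-3.115e-01  9.502e-01  4.000e-04  1.000e-03] [-0.5171  0.4867  0.0543  1.6787 -0.0312  0.975   1.7528]
[[283.6 227.9]
 [208.8 228.1]
 [281.4 358.5]
 [213.2 358.6]]
```

View pics/w2.png

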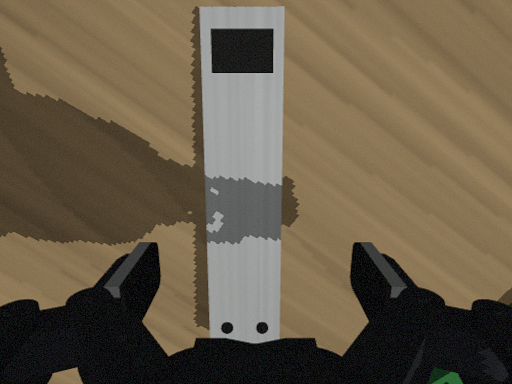

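Request:
send_rows:
  plan:
    - [[0,0,0],[0.05,-0.23,0],0]
    - [[0,0,0],[0,0,-0.4],0]
    - [[0,0,0],[0,0,-0.4],0]
    - [[0,0,0],[0,0,-0.3],0]
    - [[0,0,0],[0,0,0],0]

```text
time: 4.03
eef_pos: [0.5692, 0.2338, 0.0064]
ee_rot: [-0.311, 0.95, -0.0, -0.002]
force: [0.3, 0.4, -0.2]
finger_gap: 0.0855
finger_force: 0.0
```

Request:
send_rows:
  plan:
    - [[0,0,0],[0,0,0],0]
    - [[0,0,0],[0,0,0],0]

```text
time: 4.2
eef_pos: [0.5707, 0.2345, 0.0088]
ee_rot: [-0.311, 0.95, 0.0, -0.0]
force: [0.1, 0.9, -0.9]
finger_gap: 0.0854
finger_force: 0.0
```

Request:
send_rows:
  plan:
    - [[0,0,0],[0,0,-0.2],0]
    - [[0,0,0],[0,0,0],255]
    - [[0,0,0],[0,0,0],255]
    - [[0,0,0],[0,0,0],255]
    - [[0,0,0],[0,0,0],255]
  newtons: 60

```text
time: 4.62
eef_pos: [0.5707, 0.2345, 0.0041]
ee_rot: [-0.311, 0.95, 0.0, 0.0]
force: [-6.6, -5.2, 50.4]
finger_gap: 0.0388
finger_force: 45.1
```

Request:
send_rows:
  plan:
    - [[0,0,0],[0,0,0],255]
    - [[0,0,0],[0,0,0],255]
    - [[0,0,0],[0,0,0],255]
    - [[0,0,0],[0,0,0],255]

```text
time: 4.95
eef_pos: [0.5709, 0.2346, 0.0043]
ee_rot: [-0.311, 0.95, 0.0, 0.0]
force: [-1.2, 0.8, 5.9]
finger_gap: 0.0383
finger_force: 62.0
```

Request:
send_rows:
  plan:
    - [[0,0,0],[0,0,0.5],255]
    - [[0,0,0],[0,0,0.8],255]
    - [[0,0,0],[0,0,0.9],255]
    - [[0,0,0],[0,0,0.9],255]
    - [[0,0,0],[0,0,0.9],255]

```text
time: 5.37
eef_pos: [0.57, 0.2338, 0.1048]
ee_rot: [-0.311, 0.95, -0.0, -0.001]
force: [-0.2, 0.3, -4.1]
finger_gap: 0.0384
finger_force: 61.1
```

Request:
send_rows:
  plan:
    - [[0,0,-0.42],[-0.07,-0.5,0],255]
    - [[0,0,-0.42],[-0.07,-0.9,0],255]
    - [[0,0,-0.42],[-0.07,-0.9,0],255]
    - [[0,0,-0.42],[-0.07,-0.9,0],255]
    - [[0,0,-0.42],[-0.07,-0.9,0],255]

```text
time: 5.78
eef_pos: [0.5611, 0.1288, 0.1031]
ee_rot: [-0.207, 0.978, -0.0, -0.001]
force: [0.1, 0.1, -3.4]
finger_gap: 0.0387
finger_force: 61.2
```

Request:
send_rows:
  plan:
    - [[0,0,-0.42],[-0.07,-0.9,0],255]
    - [[0,0,-0.42],[-0.07,-0.9,0],255]
    - [[0,0,-0.42],[-0.07,-0.9,0],255]
    - [[0,0,-0.42],[-0.07,-0.9,0],255]
    - [[0,0,-0.42],[-0.07,-0.9,0],255]

```text
time: 6.2
eef_pos: [0.5529, 0.017, 0.1038]
ee_rot: [-0.104, 0.995, 0.0, 0.0]
force: [0.1, 0.5, -3.1]
finger_gap: 0.0384
finger_force: 61.2
```

Request:
send_rows:
  plan:
    - [[0,0,-0.42],[-0.07,-0.9,0],255]
    - [[0,0,-0.42],[-0.07,-0.9,0],255]
    - [[0,0,-0.42],[-0.07,-0.9,0],255]
    - [[0,0,-0.42],[-0.07,-0.9,0],255]
    - [[0,0,-0.42],[-0.07,-0.9,0],255]

```text
time: 6.62
eef_pos: [0.5441, -0.0954, 0.1039]
ee_rot: [0.0, 1.0, 0.0, 0.0]
force: [-0.5, -0.5, -3.1]
finger_gap: 0.038
finger_force: 61.2
```

Request:
send_rows:
  plan:
    - [[0,0,-0.42],[-0.07,-0.9,0],255]
    - [[0,0,-0.42],[-0.07,-0.9,0],255]
    - [[0,0,-0.42],[-0.07,-0.9,0],255]
    - [[0,0,-0.42],[-0.07,-0.9,0],255]
    - [[0,0,-0.42],[-0.07,-0.9,0],255]

```text
time: 7.03
eef_pos: [0.5351, -0.2078, 0.1038]
ee_rot: [0.105, 0.994, 0.0, 0.0]
force: [1.0, 0.5, -3.5]
finger_gap: 0.0386
finger_force: 61.2
```

Request:
send_rows:
  plan:
    - [[0,0,-0.42],[-0.07,-0.9,0],255]
    - [[0,0,0],[-0.07,-0.9,0],255]
    - [[0,0,0],[0,-0.4,0],255]
    - [[0,0,0],[0,0,0],255]
    - [[0,0,0],[0,0,0],255]

```text
time: 7.45
eef_pos: [0.5319, -0.2611, 0.1036]
ee_rot: [0.125, 0.992, 0.0, -0.0]
force: [0.6, 0.6, -3.9]
finger_gap: 0.0382
finger_force: 61.2
```

Request:
send_rows:
  plan:
    - [[0,0,0],[0,0,0],255]
    - [[0,0,0],[0,0,0],255]
    - [[0,0,0],[0,0,0],255]
    - [[0,0,0],[0,0,0],255]

```text
time: 7.78
eef_pos: [0.5324, -0.2599, 0.1039]
ee_rot: [0.124, 0.992, 0.0, 0.0]
force: [0.8, -0.8, -3.4]
finger_gap: 0.0383
finger_force: 61.2
```

```bash
python3 - <<'E'
from h import *
o=get_obs();print(o["eef_pos"])
P=dict((c,capture(c)) for c in("wrist","side","scene"))
cs={c:camera_params(c) for c in P}
# show predictions: foot (blue) and cradle (red)
yaw=-.249;f=[*(o["eef_pos"][:2]-.014*np.array([np.cos(yaw),np.sin(yaw)])),yaw];k=[.5297,-.258,-.255]
for c in P:
    im=cv2.resize(P[c],None,fx=2,fy=2)
    for M,v,z,col in [(m,f,o["eef_pos"][2]-.004,(255,0,0)) for m in FOOT]+[(m,k,0,(0,0,255)) for m in CR]:
        h=cv2.convexHull((proj(place(M,v,z),cs[c])*2+1).astype(np.int32));cv2.polylines(im,[h],True,col,1)
    P[c]=im
s=P["side"][340:780,380:960];t=P["scene"][400:768,60:560]
cv2.imwrite("pics/w3.png",cv2.resize(P["wrist"],(768,576)));can=np.zeros((440,1080,3),np.uint8);can[:,:580]=s;can[:368,580:]=t
cv2.imwrite("pics/s3.png",cv2.resize(can,(800,326)))
E
```

```text
[ 0.53239298 -0.25985959  0.10386385]Traceback (most recent call last):
  File "<stdin>", line 13, in <module>
ValueError: could not broadcast input array from shape (428,580,3) into shape (440,580,3)
```

View pics/w3.png

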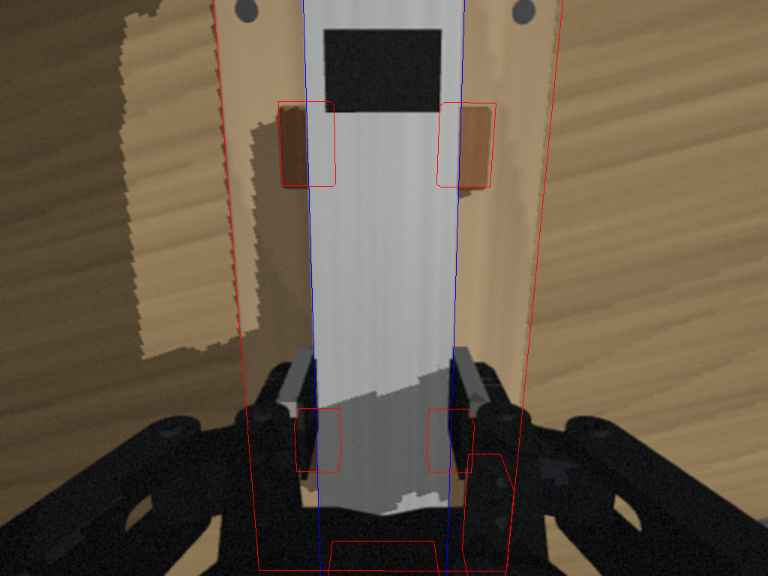

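Wrist overlay: the blue foot edges coincide with the image, and the guide blocks match within about 1 mm (rows 101–187, columns 278–496 on the overlay). Next I check pitch in the side and scene views.

```bash
python3 - <<'E'
from h import *
o=get_obs()
yaw=-.249;f=[*(o["eef_pos"][:2]-.014*np.array([np.cos(yaw),np.sin(yaw)])),yaw];k=[.5297,-.258,-.255]
out=[]
for c,(x,y) in(("side",(220,175)),("scene",(10,200))):
    im=capture(c);cp=camera_params(c);im=cv2.resize(im,None,fx=2,fy=2)
    for M,v,z,col in [(m,f,o["eef_pos"][2]-.004,(255,0,0)) for m in FOOT]+[(m,k,0,(0,0,255)) for m in CR]:
        h=cv2.convexHull((proj(place(M,v,z),cp)*2+1).astype(np.int32));cv2.polylines(im,[h],True,col,1)
    out.append(cv2.resize(im[2*y:2*y+360,2*x:2*x+480],(400,300)))
cv2.imwrite("pics/s3.png",cv2.resize(np.hstack(out),(800,300)))
E
```

```text
(no output)
```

View pics/s3.png

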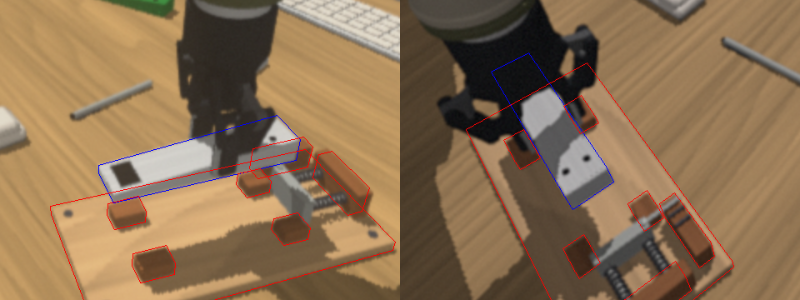

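Request:
send_rows:
  plan:
    - [[0,0,0],[0,0.03,-0.7],255]
    - [[0,0,0],[0,0,-0.7],255]
    - [[0,0,0],[0,0,-0.7],255]
    - [[0,0,0],[0,0,-0.4],255]
    - [[0,0,0],[0,0,0],255]

```text
time: 8.45
eef_pos: [0.5308, -0.2592, 0.0391]
ee_rot: [0.124, 0.992, 0.0, -0.002]
force: [-0.0, 0.1, -3.3]
finger_gap: 0.0381
finger_force: 61.1
```

Request:
send_rows:
  plan:
    - [[0,0,0],[0,0,-0.2],255]
    - [[0,0,0],[0,0,-0.2],255]
    - [[0,0,0],[0,0,-0.2],255]
    - [[0,0,0],[0,0,0],255]

```text
time: 8.78
eef_pos: [0.5319, -0.2598, 0.0258]
ee_rot: [0.124, 0.992, 0.0, -0.0]
force: [-0.1, -0.3, -4.3]
finger_gap: 0.0382
finger_force: 61.2
```

Request:
send_rows:
  plan:
    - [[0,0,0],[0,0,-0.15],255]
    - [[0,0,0],[0,0,-0.15],255]
    - [[0,0,0],[0,0,0],255]
    - [[0,0,0],[0,0,0],255]

```text
time: 9.12
eef_pos: [0.532, -0.2599, 0.0187]
ee_rot: [0.124, 0.992, 0.0, -0.0]
force: [-1.2, -0.7, -3.7]
finger_gap: 0.0383
finger_force: 61.2
```

Request:
send_rows:
  plan:
    - [[0,0,0],[0,0,-0.08],255]
    - [[0,0,0],[0,0,-0.04],255]
    - [[0,0,0],[0,0,0],255]
    - [[0,0,0],[0,0,0],255]

```text
time: 9.45
eef_pos: [0.5324, -0.26, 0.0163]
ee_rot: [0.124, 0.992, 0.0, 0.0]
force: [-2.7, 1.5, 3.2]
finger_gap: 0.0385
finger_force: 61.9
```

Request:
send_rows:
  plan:
    - [[0,0,0],[0.11,-0.028,0],255]
    - [[0,0,0],[0.11,-0.028,0],255]
    - [[0,0,0],[0.11,-0.028,0],255]
    - [[0,0,0],[0.11,-0.028,0],255]
    - [[0,0,0],[0,0,0],255]

```text
time: 9.87
eef_pos: [0.5432, -0.2631, 0.0163]
ee_rot: [0.124, 0.992, -0.0, -0.0]
force: [-3.3, 1.4, 5.9]
finger_gap: 0.0382
finger_force: 62.3
```

Request:
send_rows:
  plan:
    - [[0,0,0],[0.08,-0.02,0],255]
    - [[0,0,0],[0.08,-0.02,0],255]
    - [[0,0,0],[0.08,-0.02,0],255]
    - [[0,0,0],[0,0,0],255]
    - [[0,0,0],[0,0,0],255]

```text
time: 10.28
eef_pos: [0.5488, -0.2646, 0.0163]
ee_rot: [0.124, 0.992, -0.0, -0.0]
force: [-5.1, 1.2, 6.2]
finger_gap: 0.0384
finger_force: 62.4
```

Request:
send_rows:
  plan:
    - [[0,0,0],[0.08,-0.02,0],255]
    - [[0,0,0],[0.08,-0.02,0],255]
    - [[0,0,0],[0.08,-0.02,0],255]
    - [[0,0,0],[0,0,0],255]
    - [[0,0,0],[0,0,0],255]

```text
time: 10.7
eef_pos: [0.5536, -0.2658, 0.0163]
ee_rot: [0.124, 0.992, 0.0, -0.001]
force: [-11.7, 3.1, 12.6]
finger_gap: 0.0387
finger_force: 63.1
```

Request:
send_rows:
  plan:
    - [[0,0,0],[0.08,-0.02,0.02],255]
    - [[0,0,0],[0.08,-0.02,0],255]
    - [[0,0,0],[0.08,-0.02,0],255]
    - [[0,0,0],[0,0,0],255]
    - [[0,0,0],[0,0,0],255]

```text
time: 11.12
eef_pos: [0.5592, -0.2672, 0.0163]
ee_rot: [0.124, 0.992, 0.0, -0.002]
force: [-11.9, 3.0, 8.9]
finger_gap: 0.0386
finger_force: 62.7
```

```bash
python3 - <<'E'
from h import *
o=get_obs()
yaw=-.249;f=[*(o["eef_pos"][:2]-.014*np.array([np.cos(yaw),np.sin(yaw)])),yaw];k=[.5297,-.258,-.255]
print(o["eef_pos"])
out=[]
for c,(x,y) in(("side",(330,235)),("scene",(80,290))):
    im=capture(c);cp=camera_params(c);im=cv2.resize(im,None,fx=4,fy=4,interpolation=cv2.INTER_CUBIC)
    for M,v,z,col in [(FOOT[0],f,.012,(255,0,0)),(CR[2],k,0,(0,0,255))]:
        h=cv2.convexHull((proj(place(M,v,z),cp)*4+2).astype(np.int32));cv2.polylines(im,[h],True,col,1)
    for d,col in((10,(0,255,0)),(22,(0,255,255))):
        x1=.1+d/1000  # face plane of plate at stop d
        q=place(np.array([[x1,-.029,.045],[x1,.029,.045]]),k);cv2.polylines(im,[(proj(q,cp)*4+2).astype(np.int32)],False,col,1)
    out.append(im[4*y:4*y+376,4*x:4*x+400])
cv2.imwrite("pics/s4.png",np.hstack(out))
E
```

```text
[ 0.55920944 -0.2672446   0.01634563]
```

View pics/s4.png

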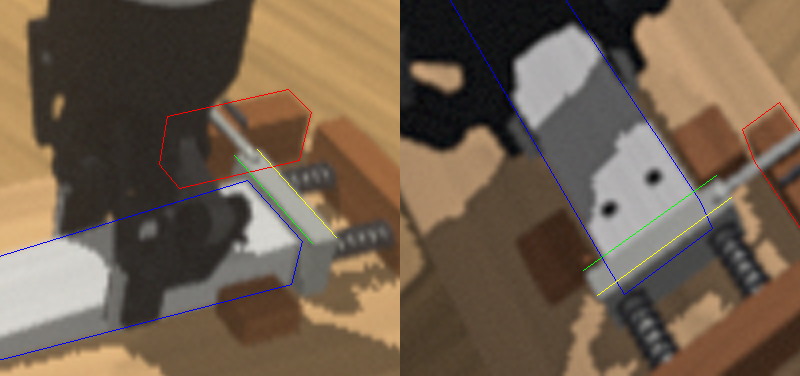

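The plate's front top edge lies about 1–2 mm past the green 10 mm line in both views, and the TCP reading agrees at about 11.8 mm. I advance another 4.5 mm towards the middle of the marks.

Request:
send_rows:
  plan:
    - [[0,0,0],[0.06,-0.015,0.01],255]
    - [[0,0,0],[0.06,-0.015,0],255]
    - [[0,0,0],[0.05,-0.013,0],255]
    - [[0,0,0],[0,0,0],255]
    - [[0,0,0],[0,0,0],255]

```text
time: 11.63
eef_pos: [0.5629, -0.2682, 0.0164]
ee_rot: [0.125, 0.992, 0.001, -0.002]
force: [-12.9, 3.5, 9.1]
finger_gap: 0.0386
finger_force: 62.6
```

Request:
send_rows:
  plan:
    - [[0,0,0],[0,0,0],255]
    - [[0,0,0],[0,0,0],255]
    - [[0,0,0],[0,0,0],255]
    - [[0,0,0],[0,0,0],255]
    - [[0,0,0],[0,0,0],255]

```text
time: 12.05
eef_pos: [0.563, -0.2682, 0.0163]
ee_rot: [0.125, 0.992, 0.001, -0.002]
force: [-13.0, 3.7, 8.3]
finger_gap: 0.0381
finger_force: 62.6
```

```bash
python3 - <<'E'
from h import *
o=get_obs();print(o["eef_pos"],o["force"])
yaw=-.249;f=[*(o["eef_pos"][:2]-.014*np.array([np.cos(yaw),np.sin(yaw)])),yaw];k=[.5297,-.258,-.255]
print(place(np.array([[.095,0,0]]),f))
out=[]
for c,(x,y) in(("side",(330,235)),("scene",(100,290))):
    im=capture(c);cp=camera_params(c);im=cv2.resize(im,None,fx=4,fy=4,interpolation=cv2.INTER_CUBIC)
    for d,col in((10,(0,255,0)),(22,(0,255,255))):
        x1=.1+d/1000
        q=place(np.array([[x1,-.029,.045],[x1,.029,.045]]),k);cv2.polylines(im,[(proj(q,cp)*4+2).astype(np.int32)],False,col,1)
    out.append(im[4*y:4*y+376,4*x:4*x+400])
cv2.imwrite("pics/s5.png",np.hstack(out))
E
```

```text
[ 0.56295605 -0.26821315  0.01634535] [-12.99927273   3.70293255   8.32462225]
[[ 0.64145796 -0.28817438  0.        ]]
```

View pics/s5.png

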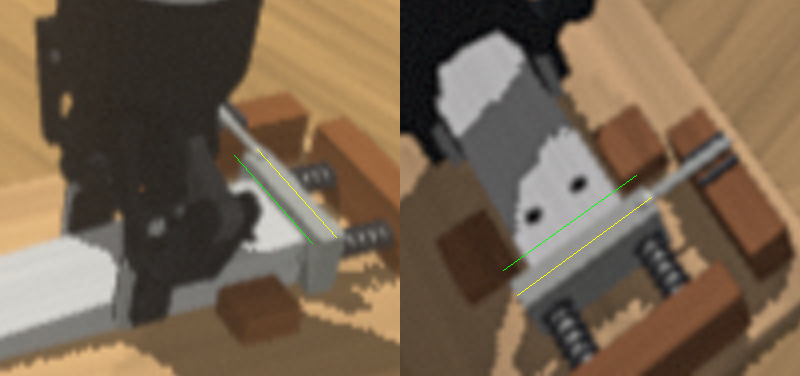

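```bash
python3 - <<'E'
from h import *
cp=camera_params("scene");k=np.array([.5297,-.258]);c,s=np.cos(-.255),np.sin(-.255)
def loc(px,z):
    d=ray(px,cp,z)[:2]-k;return np.round([c*d[0]+s*d[1],-s*d[0]+c*d[1]],4)
f=lambda u,v:(100+(u-400)/4-.5,290+v/4-.5)
for n,p,z in(("mark",(718,170),.046),("bar mid",(690,168),.05),("bar end",(728,142),.05),("plate front top mid",(575,238),.045),("front L",(640,197),.045),("rail near",(672,122),.042)): print(n,loc(f(*p),z))
a=cv2.imread("pics/a.png")[310:345,150:195];b=cv2.imread("pics/b.png")[250:300,365:425]
cv2.imwrite("pics/s6.png",np.hstack([cv2.resize(a,(450,350),interpolation=cv2.INTER_CUBIC),cv2.resize(b,(350,350),interpolation=cv2.INTER_CUBIC)]))
E
```

```text
mark [0.1298 0.0551]
bar mid [0.1238 0.0465]
bar end [0.1244 0.0638]
plate front top mid [ 0.1166 -0.0019]
front L [0.1187 0.0256]
rail near [0.098  0.0517]
```

View pics/s6.png

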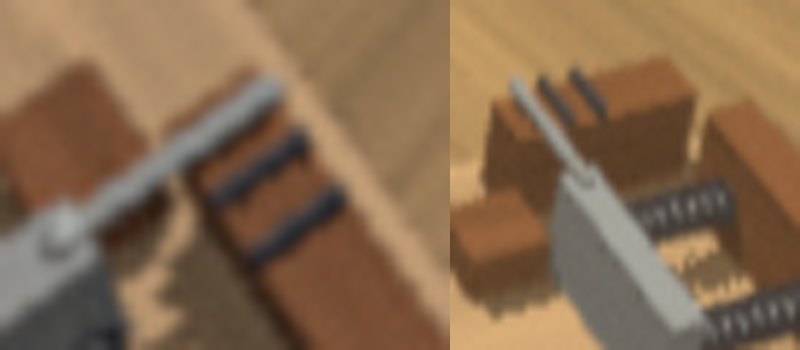

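Both marks stood ahead of the pointer at the start. Now only the second is ahead, at x 0.130, with the pointer bar at 0.124, so the plate is pushed back about 16 mm. I hand it in.

```bash
python3 -c "
from bench import *
print(job_done())"
```

```text
the job is handed in; nothing more can be done
None
```

The longer foot lies flat in the channel, blunt end against the stop plate. The plate is pushed back about 16 mm by the camera views and arm position, with the pointer between the marks. The gripper is still holding it there, and the job was handed in with no verdict returned.

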